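Close the dust pot of the polishing bench

TASK

The lid of the tilted dust pot is sitting loosely on its three keys. Without lifting it out of the pot, turn it on the rim until the keys drop into the notches and it sits fully home, then swing the steel keeper over its edge as far as it goes. Let go and leave the other things on the bench where they are.

Things in the scene. Friction and masses are not known exactly. Their poses are not given: they have to be found in the camera images.
- pot_mouth (a point): Centre of the mouth of the fixed dark steel dust pot, in the plane of the rim's top. z = pot's axis, out of the mouth, tilted 30 degrees from vertical, leaning roughly towards the robot; x points to one of the notches. The pot is clamped with its notches at any angle; it does not turn. Rim: outer radius 70 mm, bore radius 52 mm.
- pot_notch (a point): One of three equal notches cut through the pot's rim, 23 mm wide and 12 mm deep, at 0, 120 and 240 degrees about the pot's z, counted from its x. This one is at 0 degrees, the point in the plane of the rim's top at radius 61 mm.
- lid_grip (a point): Centre of the black upright bar on the loose aluminium lid (0.2 to 0.45 kg). Bar: 62 mm along the lid's y, 16 mm wide (x), 46 mm high (z, the lid's axis, upward); it stands on the flange (radius 58, 8 mm thick, underside 31 mm below this point). A plug below, radius 50.5, 14 mm long, centres it in the bore. Point is 39 mm above the mouth plane on the keys, 31 mm when home.
- lid_key (a point): One of the lid's three equal keys, 16 mm wide, at 0, 120 and 240 degrees about the lid's z from its x: ears that stick out to radius 72 mm and reach 8 mm below the flange. This one is at 0 degrees (square to the bar), the point at radius 61 mm at the flange's underside. Any matching third of a turn fits, 3.5 mm play either side; over the notches it drops 8 mm by its weight or a light push.
- keeper (a joint): Steel swing keeper beside the pot, turning about an axis parallel to the pot's z: rad, 0 = clear of the lid, 1.571 = stop, tongue over the lid's edge; counterclockwise seen from above the mouth is positive. Stays where left (light friction, about 2 N at the knob). A lid still up on its keys blocks it; the seated lid passes under it with 3 mm to spare.
- keeper_pivot (a point): Pivot of the keeper, 92 mm from the pot's axis, at the pot's right as seen from the robot, 15 mm above the mouth plane (along the pot's z). x = along the keeper to the tongue's end (44 mm from the pivot), z = parallel to the pot's z; the tail runs the other way; 18 mm wide, 7 mm thick. At joint 0 x points straight uphill, at the stop to the pot's axis.
- keeper_knob (a point): The black knob on the keeper's tail, 38 mm from the pivot: an upright cylinder (along the pot's z) 16 mm in diameter and 34 mm high above the tail; this point is its centre, 17 mm below its top. To close, the knob goes from the downhill side of the pivot round to the side away from the pot.
- felt_wheel: Bystander: grey felt wheel lying flat, 100 mm across, 25 mm high. Origin: centre of its underside.
- compound_bar: Bystander: brown bar of polishing compound, 120 x 42 x 34 mm. Origin: centre of its underside.
- spanner: Bystander: steel spanner lying flat, 180 mm long along its x.
- jar: Bystander: amber jar with black cap, 68 mm across, 85 mm high. Origin: centre of its underside.
- cup: Bystander: steel cup, 72 mm across, 85 mm high. Origin: centre of its underside.
- brush: Bystander: brush lying flat, 190 mm long along its x.
- tray: Bystander: grey tray, 150 x 220 x 30 mm. Origin: centre of its underside.
There are look-alikes about, which are no part of the job. There is more than one size of the part that bears lid_grip; the job needs the middle-sized.

How it is judged:
By the outcome, as a careful person would: the job done as asked, in the order asked, and still so for the second after the job is handed in, with the robot touching nothing.
It also fails if it takes over 48 s, if anything falls off the work surface, if the arm or the gripper's body presses on something with over 40 N, if the wrist force passes 120 N, or if a joint passes its speed limit or range.

ROBOT

A 6-joint arm with a two-finger parallel gripper is mounted at the origin on the work surface. World frame = base frame: x ahead of the robot, y to its left, z up, the work surface at z = 0. Lengths are in m, angles in rad, forces in N, time in s.
With the tool pointing down it reaches from about 0.275 to 0.75 m from the base axis. Payload 10.2 kg.
Tool frame: the origin (TCP) lies at the very end of the fingers, on their centre line; the grasp point (between the pads) lies 19 mm behind it (robot.hold_point_z is the distance from the TCP to the grasp point, in m); z points along the fingers, y is the direction in which the jaws open and shut (so a half turn about z gives the same grasp; the last joint's range is limited). The gripper opens to 85 mm and grips with 20 to 120 N. Pads are 22 mm wide; open, the fingers measure 114 mm over their backs; the gripper's body (76 mm by 85 mm) begins 54 mm behind the grasp point. The pads swing forward as they close: fully open they stand 13 mm farther back than shut.
Start: joints at [-1.485, 0.313, 1.498, -0, 1.331, -0.223], TCP at [0.16, -0.5, 0.231] pointing down, gripper open.
Joint ranges: [-2.94, 2.94], [-0.97, 2.17], [0.19, 2.56], [-1.23, 4.37], [0.02, 3.11], [-2.88, 2.88]. Speed limits (rad/s): [2.39, 2.39, 3.01, 3.14, 3.14, 3.14].

INTERFACE

Orientations are given as a unit quaternion [x, y, z, w].
In Python, from rig import status, get_image, camera_model, workorder, robot gives the robot as it stands. The module is installed in compiled form; this text tells all that it offers.
- The arm moves only by the tool move_arm, never from a script. Its argument "motion" is a list of rows, each a list of 2 entries, a list of its own where there are three numbers: the shift along the tool's x, y, z in mm, then the turn, a rotation vector about the tool's x, y, z in degrees. In form: [[[tx, ty, tz], [ax, ay, az]], ...]. A call has 1 to 8 rows; each row shifts and turns the commanded pose from where the row before left it, along the tool's axes as they then stand; what a row does not reach is not made up. A row lasts 1/10 s, in which the tool goes at most 50 mm and 8.59 degrees, less where a joint would pass 70% of its speed; a pose out of reach is approached as far as the arm can. A call with a gripper value outside its range is refused whole. "hand" is the gripper's target within -1 to 1 (fully open at 1, half-way at 0, shut at -1), set as the call begins (left out, the last holds). The fingers move at their own pace and stop on an object; the grip force is fixed at half the most. Time passes only in rows, so rows that do not move let the fingers close. It gives the time, the measured TCP pose, the force and the opening at its end, in the units of the state.
- status.sense(): the state, without advancing time (a new reading comes with each control period).
- get_image(name): name is "scene" or "side" or "wrist"; returns (picture, depth): 480x640x3 uint8, red, green, blue; 480x640 float32, m along the optical axis (not along the pixel's ray), 0 where there is no reading.
- camera_model(name): a dict with "K" (3x3 intrinsics, pixels), "world_from_camera" (4x4, takes a point from camera to world coordinates); the wrist camera has in their place "mount" (4x4, takes a point from camera to tool coordinates, whose origin is the TCP and whose axes are the flange's). Camera axes: x right, y down, z forward; pixel columns grow to the right and rows downward; lengths in m; the calibration is good to about 2 mm. A picture is of the moment at which its call begins: read the wrist's pose just before it. camera_model takes no time and is no camera call.
- workorder.job_done(): hands the job in, once; it reports no verdict.
The state is a dict: "clock": time; "joint_pos": joint angles; "dq": joint speeds; "effort": joint torques, N m; "tool_pos": TCP position; "tcp_rot": TCP orientation; "force": force on the tool from outside, world axes, zero at the start; "ft_torque": the same for the moment, N m; "gripper_width": opening from 0.0 (shut) to 1.0 (fully open).
Only numpy, scipy, OpenCV 4.12 (cv2) and the standard library are available. Lean on these libraries where they do the work, as an engineer would, in place of code of your own. Each camera call takes 0.05 s, during which the arm holds its last target.

## Working session

There is one attempt and no reset: what is moved stays moved. The work goes in short steps, Python scripts to look and compute and a tool call to move; the robot and the scene stay as the last step left them, time stands still between calls to the robot, and variables do not carry over. Pictures are saved under pics/ and viewed, and the job is handed in when it is done.

Besides the shell and the picture viewer there is one more tool, called after ">>>" as a command line: name --argument value ..., lists and objects as JSON in quotes. move_arm: Moves the arm, as the interface text tells. Its arguments: {"type":"object","properties":{"motion":{"type":"array"},"hand":{"type":"number"}},"required":["motion"]}

```bash
mkdir -p pics; python3 - <<'E'
from rig import status,get_image,camera_model,robot
import cv2,numpy as np
print(status.sense()); print(robot.hold_point_z)
for n in ["scene","side","wrist"]:
    p,d=get_image(n); cv2.imwrite(f"pics/{n}0.png",p[:,:,::-1]); np.save(f"pics/{n}0.npy",d)
    print(n,camera_model(n), (d>0).mean())
E
```

```text
{'clock': 0.0, 'joint_pos': array([-1.48541011e+00,  3.13489212e-01,  1.49842427e+00, -1.79643328e-05,
        1.33101581e+00, -2.23400082e-01]), 'dq': array([ 0.00093252, -0.00030427,  0.00044654, -0.00089546,  0.00082164,
        0.00095775]), 'effort': array([-3.84661776e-03, -4.12272334e+01, -2.59753329e+01, -4.14301130e-04,
        4.04325940e-03, -4.59632204e-06]), 'tool_pos': array([ 0.15951048, -0.49991275,  0.23071984]), 'tcp_rot': array([ 9.88104485e-01,  1.53782577e-01,  3.73790223e-05, -6.67329473e-04]), 'force': array([-0.6844952 , -0.15364197, -0.36884916]), 'ft_torque': array([ 0.06011811, -0.00443609,  0.02881018]), 'gripper_width': 1.0009700661620724}
0.0187
scene {'K': array([[512.33969255,   0.        , 314.69291087],
       [  0.        , 512.33969255, 237.02062069],
       [  0.        ,   0.        ,   1.        ]]), 'world_from_camera': array([[-0.26253013,  0.62411647, -0.73590527,  1.50619801],
       [ 0.96469652,  0.15321371, -0.21421059,  0.14930857],
       [-0.02094158, -0.76616199, -0.6423062 ,  0.99584732],
       [ 0.        ,  0.        ,  0.        
[... 325 characters left out ...]
6979 ,  0.58081827],
       [-0.00273796, -0.61465419, -0.78879194,  1.35100126],
       [ 0.        ,  0.        ,  0.        ,  1.        ]])} 0.9960904947916667
wrist {'K': array([[432.23654286,   0.        , 311.74340011],
       [  0.        , 432.23654286, 243.41985875],
       [  0.        ,   0.        ,   1.        ]]), 'mount': array([[-8.79444914e-04, -9.45257643e-01, -3.26323788e-01,
         8.54399451e-02],
       [ 9.99999266e-01, -1.10309093e-03,  5.00303279e-04,
        -4.56465565e-04],
       [-8.32880308e-04, -3.26323108e-01,  9.45257920e-01,
        -1.42645074e-01],
       [ 0.00000000e+00,  0.00000000e+00,  0.00000000e+00,
         1.00000000e+00]])} 0.9959016927083333
```

View pics/scene0.png

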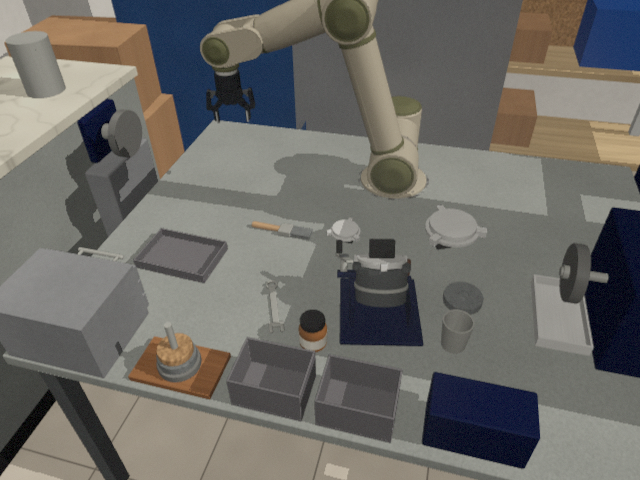

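View pics/side0.png

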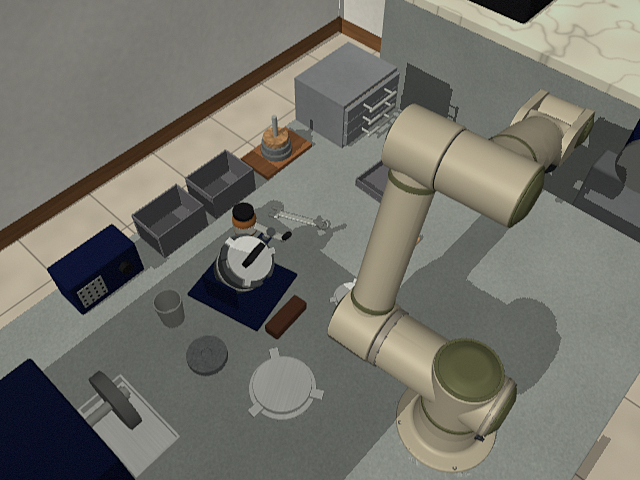

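View pics/wrist0.png

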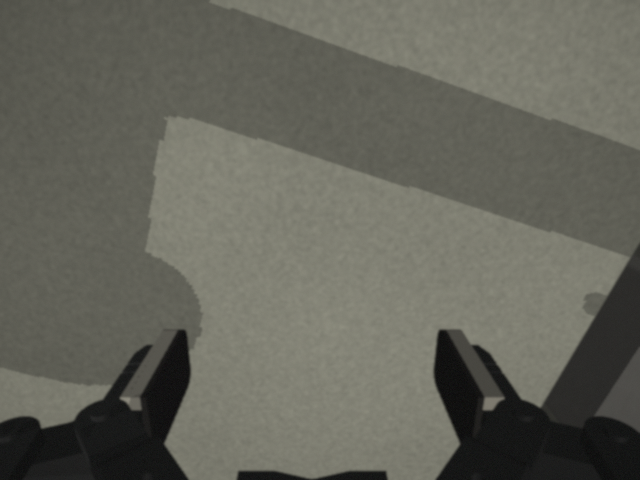

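The side view shows the pot at about (245,262) with a lid and bar on it. Look-alike lids lie upside down at (282,387) and (343,293). I'll zoom in and use the depth.

```bash
cat > h.py <<'E'
import numpy as np,cv2
from rig import camera_model
from scipy.spatial.transform import Rotation as R
def cloud(n,d,T=None):
    m=camera_model(n);K=m["K"];T=m["world_from_camera"] if T is None else T
    v,u=np.mgrid[:480,:640]
    P=np.stack([(u-K[0,2])/K[0,0]*d,(v-K[1,2])/K[1,1]*d,d],-1)
    return P@T[:3,:3].T+T[:3,3]
E
python3 - <<'E'
import cv2,numpy as np
from h import *
for n,(x,y) in dict(side=(180,190),scene=(320,205)).items():
    p=cv2.imread(f"pics/{n}0.png"); c=p[y:y+130,x:x+130]
    cv2.imwrite(f"pics/{n}0z.png",cv2.resize(c,(600,600),interpolation=cv2.INTER_CUBIC) if 0 else cv2.resize(c,(585,585),interpolation=cv2.INTER_NEAREST))
d=np.load("pics/side0.npy");C=cloud("side",d)
for uv in [(240,243),(262,280),(232,265),(255,262),(285,236),(270,232),(245,262)]: print(uv,C[uv[1],uv[0]].round(3))
E
```

```text
(240, 243) [0.617 0.042 0.174]
(262, 280) [0.539 0.05  0.097]
(232, 265) [0.587 0.097 0.166]
(255, 262) [0.563 0.046 0.148]
(285, 236) [ 0.559 -0.057  0.159]
(270, 232) [ 0.592 -0.037  0.165]
(245, 262) [0.563 0.075 0.178]
```

View pics/side0z.png

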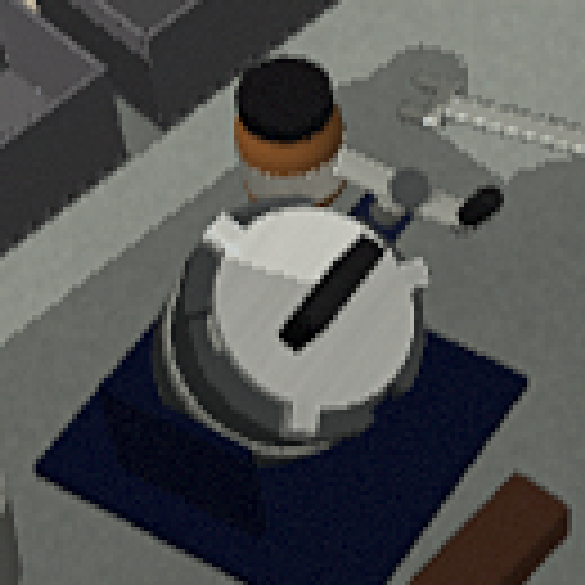

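View pics/scene0z.png

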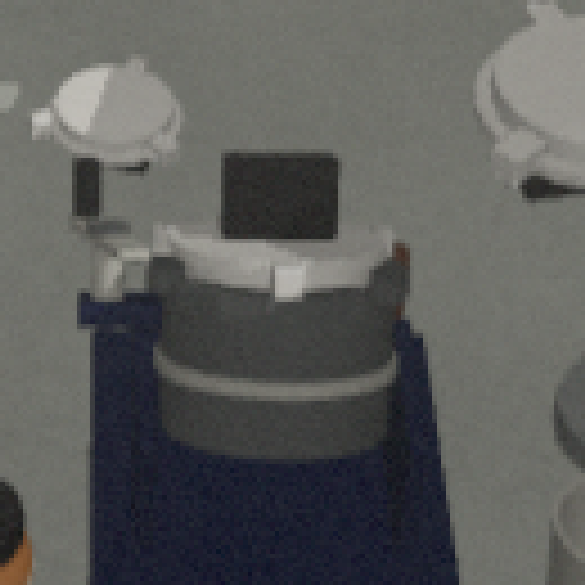

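```bash
cat >> h.py <<'E'
def planefit(P,it=400,t=.002,rng=np.random.default_rng(0)):
    best=None
    for _ in range(it):
        a,b,c=P[rng.choice(len(P),3,False)];n=np.cross(b-a,c-a);l=np.linalg.norm(n)
        if l<1e-6: continue
        n/=l;i=abs((P-a)@n)<t
        if best is None or i.sum()>best.sum(): best=i
    Q=P[best];c=Q.mean(0);n=np.linalg.svd(Q-c,full_matrices=False)[2][2]
    return c,n*np.sign(n[2]),best
E
python3 - <<'E'
import cv2,numpy as np
from h import *
p=cv2.imread("pics/side0.png");d=np.load("pics/side0.npy");C=cloud("side",d)
m=np.zeros((480,640),bool);m[234:290,222:280]=1
g=p.min(2);m&=(g>110)&(C[...,2]>.08)
P=C[m];c,n,i=planefit(P);print(len(P),i.sum(),c,n,np.degrees(np.arccos(n[2])),np.degrees(np.arctan2(n[1],n[0])))
Q=P[i]; # in-plane circle
x=np.cross(np.array([0,1,0.]),n);x/=np.linalg.norm(x);y=np.cross(n,x)
q=np.stack([(Q-c)@x,(Q-c)@y],1)
(cc,r)=cv2.minEnclosingCircle(q.astype(np.float32)*1000);print(cc,r)
ctr=c+x*cc[0]/1e3+y*cc[1]/1e3;print("ctr top",ctr,"res",((Q-c)@n).std())
# bar
k=np.zeros((480,640),bool);k[236:275,238:270]=1;k&=(p.max(2)<60)
B=C[k];h=(B-ctr)@n;print("bar",len(B),np.percentile(h,[5,50,95]))
T=B[h>.035];b=T.mean(0);print(b,((b-ctr)@x,(b-ctr)@y))
t=T-b;t=np.stack([t@x,t@y],1);w=np.linalg.svd(t,full_matrices=False)[2][0];print("bar dir in (x,y)",w,np.degrees(np.arctan2(w[1],w[0])),x,y, np.ptp(t@w))
E
```

```text
1503 745 [0.57886773 0.05146596 0.15482994] [-0.48656723 -0.11077585  0.86659162] 29.9350523391679 -167.1741936678092
(-6.377894401550293, -21.585739135742188) 83.49190521240234
ctr top [0.57447715 0.03001307 0.14962244] res 0.0011052243280552483
bar 257 [-0.03460823  0.0416451   0.04932405]
[0.54301172 0.0566317  0.21604673] (np.float64(0.005083498420930816), np.float64(0.034577335819504125))
bar dir in (x,y) [ 0.0504193  -0.99872814] -87.10996174727988 [ 0.87195816 -0.          0.4895804 ] [-0.05423368  0.99384542  0.09659191] 0.7156808107915901
```

```bash
python3 - <<'E'
import cv2,numpy as np
from h import *
p=cv2.imread("pics/side0.png");d=np.load("pics/side0.npy");C=cloud("side",d)
c0=np.array([.5789,.0515,.1548])
g=p.min(2);m=(g>110)&(np.linalg.norm(C-c0,axis=2)<.085)
P=C[m];c,n,i=planefit(P);print(i.sum(),n,np.degrees(np.arccos(n[2])),np.degrees(np.arctan2(n[1],n[0])))
x=np.cross(np.array([0,1,0.]),n);x/=np.linalg.norm(x);y=np.cross(n,x)
Q=P[i];q=np.stack([(Q-c)@x,(Q-c)@y],1)*1e3
# flange outline: angular bins of max radius about estimated centre
ctr=q.mean(0)
hull=cv2.convexHull(q.astype(np.float32))[:,0]
print(hull.round(0).tolist())
# bar: dark, above plane 20..50mm
h=(C-c)@n;k=(p.max(2)<70)&(np.linalg.norm(C-c0,axis=2)<.075)&(h>.01)&(h<.05)
B=C[k];hb=h[k];print("bar",k.sum(),np.percentile(hb,[5,50,90,98]))
T=B[hb>.040];
t=np.stack([(T-c)@x,(T-c)@y],1)*1e3
print(cv2.minAreaRect(t.astype(np.float32)))
print(c,x,y)
E
```

```text
735 [-0.48793232 -0.10907697  0.86603941] 29.998394395650056 -167.3987503238585
[[71.0, 2.0], [70.0, 13.0], [66.0, 17.0], [39.0, 37.0], [27.0, 46.0], [9.0, 53.0], [4.0, 53.0], [-42.0, 52.0], [-46.0, 51.0], [-50.0, 45.0], [-56.0, 4.0], [-55.0, -7.0], [-52.0, -29.0], [-28.0, -67.0], [-17.0, -71.0], [23.0, -82.0], [27.0, -81.0], [34.0, -78.0], [45.0, -70.0]]
bar 187 [0.02047174 0.04475038 0.04844047 0.04963392]
((0.4715147018432617, -4.1854400634765625), (15.831060409545898, 61.39545440673828), 11.135902404785156)
[0.57864158 0.05198402 0.15446413] [ 0.87123782 -0.          0.49086114] [-0.05354164  0.99403331  0.09503198]
```

```bash
cat >> h.py <<'E'
from scipy.spatial.transform import Slerp
n=np.array([-.48793,-.10908,.86604])
X=np.array([.87124,0,.49086]);Y=np.cross(n,X)
c=np.array([.57864,.05198,.15446])
L0=c+.0005*X-.0042*Y          # lid top centre, raised
M0=L0-.016*n                  # mouth centre
def pose(angdeg,h,off=(0,0),base=None):
    """tool y along angle ang (deg, from X about n), TCP h (m) above mouth plane; off along X,Y (m)"""
    a=np.radians(angdeg);ty=np.cos(a)*X+np.sin(a)*Y;tz=-n;tx=np.cross(ty,tz)
    return M0+h*n+off[0]*X+off[1]*Y, R.from_matrix(np.stack([tx,ty,tz],1))
def plan(p0,r0,p1,r1,N,dt=0,da=1):
    S=Slerp([0,1],R.concatenate([r0,r1]));p=np.array(p0);r=r0;rows=[]
    for k in range(1,N+1):
        f=k/N;tp=p0+(p1-p0)*f;tr=S(f)
        t=np.round(r.inv().apply(tp-p)*1e3,dt);w=np.round(np.degrees((r.inv()*tr).as_rotvec()),da)
        p=p+r.apply(t/1e3);r=r*R.from_rotvec(np.radians(w));rows.append([t.tolist(),w.tolist()])
    for i in range(0,N,8): print(str(rows[i:i+8]).replace(" ",""))
    print("end",p,"err mm",np.round((p-p1)*1e3,1),np.degrees((r.inv()*r1).magnitude()).round(2))
    return p,r
def cur():
    from rig import status
    s=status.sense();return np.array(s["tool_pos"]),R.from_quat(s["tcp_rot"]),s
E
python3 - <<'E'
from h import *
p,r,s=cur()
p1,r1=pose(11,.116); print(M0,p1)
mid=np.array([.36,-.2,.30])
S=Slerp([0,1],R.concatenate([r,r1]))
a=plan(p,r,mid,S(.5),8)
plan(*a,p1,r1,8)
E
```

```text
[0.58710738 0.04955034 0.14044964] [0.5305075  0.03689706 0.24091028]
[[[35.0,-28.0,-9.0],[-1.5,1.4,-5.2]],[[38.0,-25.0,-8.0],[-1.5,1.4,-5.2]],[[40.0,-20.0,-8.0],[-1.6,1.3,-5.1]],[[42.0,-17.0,-8.0],[-1.5,1.4,-5.2]],[[44.0,-13.0,-7.0],[-1.5,1.4,-5.2]],[[45.0,-9.0,-6.0],[-1.5,1.4,-5.2]],[[45.0,-4.0,-5.0],[-1.5,1.4,-5.2]],[[46.0,-1.0,-4.0],[-1.6,1.4,-5.1]]]
end [ 0.35994929 -0.1995472   0.29960601] err mm [-0.1  0.5 -0.4] 0.07
[[[35.0,1.0,12.0],[-1.5,1.4,-5.2]],[[35.0,3.0,12.0],[-1.5,1.4,-5.2]],[[34.0,7.0,14.0],[-1.5,1.3,-5.2]],[[33.0,9.0,14.0],[-1.5,1.4,-5.1]],[[32.0,12.0,16.0],[-1.6,1.4,-5.2]],[[30.0,14.0,16.0],[-1.5,1.4,-5.2]],[[28.0,16.0,18.0],[-1.5,1.4,-5.2]],[[27.0,18.0,19.0],[-1.5,1.4,-5.2]]]
end [0.53045143 0.03712504 0.24095405] err mm [-0.1  0.2  0. ] 0.06
```

>>> move_arm --motion '[[[35, -28, -9], [-1.5, 1.4, -5.2]], [[38, -25, -8], [-1.5, 1.4, -5.2]], [[40, -20, -8], [-1.6, 1.3, -5.1]], [[42, -17, -8], [-1.5, 1.4, -5.2]], [[44, -13, -7], [-1.5, 1.4, -5.2]], [[45, -9, -6], [-1.5, 1.4, -5.2]], [[45, -4, -5], [-1.5, 1.4, -5.2]], [[46, -1, -4], [-1.6, 1.4, -5.1]]]'

```text
clock: 0.95
tool_pos: [0.3605, -0.198, 0.3001]
tcp_rot: [0.859, 0.492, 0.11, 0.088]
force: [0.1, -0.7, 0.8]
gripper_width: 1.003
```

>>> move_arm --motion '[[[35, 1, 12], [-1.5, 1.4, -5.2]], [[35, 3, 12], [-1.5, 1.4, -5.2]], [[34, 7, 14], [-1.5, 1.3, -5.2]], [[33, 9, 14], [-1.5, 1.4, -5.1]], [[32, 12, 16], [-1.6, 1.4, -5.2]], [[30, 14, 16], [-1.5, 1.4, -5.2]], [[28, 16, 18], [-1.5, 1.4, -5.2]], [[27, 18, 19], [-1.5, 1.4, -5.2]]]'

```text
clock: 1.75
tool_pos: [0.531, 0.0384, 0.2405]
tcp_rot: [0.602, 0.756, 0.202, 0.162]
force: [0.6, -1.2, -0.1]
gripper_width: 1.001
```

>>> move_arm --motion '[[[0, 0, 0], [0, 0, 0]], [[0, 0, 0], [0, 0, 0]], [[0, 0, 0], [0, 0, 0]]]'

```text
clock: 2.05
tool_pos: [0.5303, 0.0363, 0.2412]
tcp_rot: [0.604, 0.754, 0.202, 0.162]
force: [0.9, -0.1, 0.7]
gripper_width: 0.999
```

```bash
python3 - <<'E'
from h import *
from rig import get_image
p,r,s=cur();print(p,s["joint_pos"],s["clock"],s["force"]);p1,r1=pose(11,.116);print((p-p1)*1e3,np.degrees((r.inv()*r1).magnitude()))
im,d=get_image("wrist");cv2.imwrite("pics/wrist1.png",im[:,:,::-1]);np.save("pics/wrist1.npy",d);np.savez("pics/w1pose.npz",p=p,q=r.as_quat())
E
```

```text
[0.53027582 0.03632014 0.24116219] [-0.26940685  0.06973892  1.86209318  0.34416515  0.7680987  -0.68505287] 2.05 [ 0.89535476 -0.06994238  0.70551198]
[-0.23168564 -0.57691637  0.2519047 ] 0.04619123014015607
```

View pics/wrist1.png

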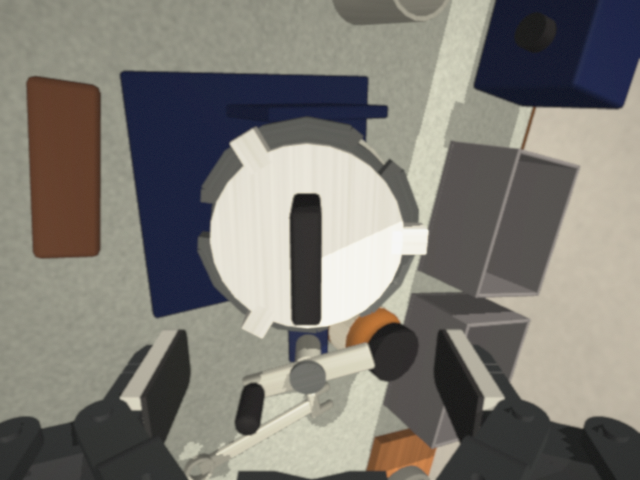

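The wrist view shows the lid at (308,235) with keys at (250,148), (413,240) and (258,320). Notch gaps are at about (205,218) and (385,160). The keeper pivot is at (307,375) and the knob at (250,408). Next I'll measure the angles from depth.

```bash
cat >> h.py <<'E'
def wristcloud(d,p,r):
    T=np.eye(4);T[:3,:3]=r.as_matrix();T[:3,3]=p;T=T@camera_model("wrist")["mount"]
    return cloud("wrist",d,T)
E
python3 - <<'E'
from h import *
z=np.load("pics/w1pose.npz");im=cv2.imread("pics/wrist1.png");C=wristcloud(np.load("pics/wrist1.npy"),z["p"],R.from_quat(z["q"]))
# plane of lid top
m=(im.min(2)>130)&(np.linalg.norm(C-L0,axis=2)<.06)
cc,nn,i=planefit(C[m]);print("lid plane",nn,np.degrees(np.arccos(nn[2])),np.degrees(np.arctan2(nn[1],nn[0])),"dh",((cc-L0)@n)*1e3)
D=C-M0;h=D@n*1e3;u=D@X*1e3;v=D@Y*1e3
# flange circle
k=(abs(h-16)<4)&(np.hypot(u,v)<80)&(im.min(2)>130)
q=np.stack([u[k],v[k]],1)
a=np.degrees(np.arctan2(q[:,1],q[:,0]))%360;rr=np.hypot(*q.T)
pts=[]
for b in range(0,360,6):
    s=(a>=b)&(a<b+6)
    if s.sum(): pts.append((b+3,np.percentile(rr[s],98)))
print([(b,round(x)) for b,x in pts])
e=np.array([(x*np.cos(np.radians(b)),x*np.sin(np.radians(b))) for b,x in pts if x<63])
A=np.c_[2*e,np.ones(len(e))];sol=np.linalg.lstsq(A,(e**2).sum(1),rcond=None)[0];print("flange centre off",sol[:2],np.sqrt(sol[2]+sol[0]**2+sol[1]**2))
np.set_printoptions(linewidth=200,suppress=True)
u-=sol[0];v-=sol[1]
A=np.degrees(np.arctan2(v,u))%360;rr=np.hypot(u,v)
key=k&(rr>62)&(rr<74);
ka=A[key];print("keys",np.histogram(ka,72,(0,360))[0])
for c0 in (11,131,251):
    s=abs((ka-c0+180)%360-180)<20; dd=(ka[s]-c0+180)%360-180;print(c0+dd.mean(),dd.min(),dd.max(),s.sum())
ring=(rr>63)&(rr<68)&(h<25)
for b in range(0,360,3):
    s=ring&(A>=b)&(A<b+3)
    if s.sum(): print(b,s.sum(),np.median(h[s]).round(1),end=" | ")
bar=(im.max(2)<60)&(rr<40)&(h>40);print("\nbar",cv2.minAreaRect(np.stack([u[bar],v[bar]],1).astype(np.float32)),np.median(h[bar]))
kn=(im.max(2)<60)&(rr>60)&(rr<140)&(h>30)&(h<60)
print("knob",kn.sum(),u[kn].mean(),v[kn].mean(),np.percentile(h[kn],[5,50,95]))
E
```

```text
lid plane [-0.48868276 -0.10915046  0.86560692] 30.04791995739361 -167.4092769487127 dh -1.3027214059967902
[(3, 67), (9, 69), (15, 69), (21, 65), (27, 55), (33, 55), (39, 55), (45, 55), (51, 56), (57, 56), (63, 56), (69, 56), (75, 57), (81, 57), (87, 57), (93, 57), (99, 58), (105, 58), (111, 58), (117, 58), (123, 63), (129, 73), (135, 73), (141, 70), (147, 59), (153, 59), (159, 59), (165, 59), (171, 59), (177, 59), (183, 59), (189, 60), (195, 59), (201, 59), (207, 59), (213, 59), (219, 59), (225, 59), (231, 59), (237, 58), (243, 72), (249, 72), (255, 71), (261, 57), (267, 58), (273, 58), (279, 58), (285, 80), (291, 80), (297, 80), (303, 80), (309, 79), (315, 55), (321, 55), (327, 55), (333, 55), (339, 55), (345, 55), (351, 54), (357, 55)]
flange centre off [-2.34172074 -0.00852527] 57.13092483321902
keys [ 22 151 148 109   0   0   0   0   0   0   0   0   0   0   0   0   0   0   0   0   0   0   0   0  41 196 189 107   0   0   0   0   0   0   0   0   0   0   0   0   0   0   0   0   0   0   0   0  29
 126 119  67   0   0   0   0   0   0   0   0   0   0   0   0   0   0   0   0   0   0  
[... 1222 characters left out ...]
16 -1.3 | 237 20 -1.2 | 240 15 -1.2 | 243 49 13.3 | 246 35 14.5 | 249 36 14.5 | 252 37 14.6 | 255 35 14.4 | 258 1 -0.8 | 261 11 -1.4 | 264 9 -0.9 | 267 6 -1.0 | 270 8 -1.4 | 273 9 -1.0 | 276 7 -1.2 | 279 3 -1.6 | 282 7 -0.8 | 285 12 -1.2 | 288 7 -1.7 | 291 3 -1.0 | 312 13 -1.3 | 315 14 -1.1 | 318 20 -1.3 | 321 21 -1.5 | 324 23 -1.1 | 327 18 -1.0 | 330 26 -1.2 | 333 30 -1.1 | 336 31 -1.1 | 339 32 -1.1 | 342 32 -1.3 | 345 38 -1.3 | 348 39 -1.3 | 351 38 -1.3 | 354 42 -1.1 | 357 22 -1.1 | 
bar ((-6.62896728515625, 6.233341217041016), (61.41679382324219, 62.447723388671875), 68.41903686523438) 181.0210391779051
knob 840 -15.561132098142428 -104.20044497553587 [31.83014501 47.07227934 51.67416832]
```

```bash
python3 - <<'E'
from h import *
z=np.load("pics/w1pose.npz");im=cv2.imread("pics/wrist1.png");C=wristcloud(np.load("pics/wrist1.npy"),z["p"],R.from_quat(z["q"]))
D=C-(M0-.0013*n);h=D@n*1e3;u=D@X*1e3;v=D@Y*1e3
# rim outer edge circle
k=(abs(h)<2)&(np.hypot(u,v)<76)&(np.hypot(u,v)>57)
a=np.degrees(np.arctan2(v,u))%360;rr=np.hypot(u,v);e=[]
for b in range(0,360,3):
    s=k&(a>=b)&(a<b+3)
    if s.sum()>15:
        x=np.percentile(rr[s],97);e.append((x*np.cos(np.radians(b+1.5)),x*np.sin(np.radians(b+1.5)),x))
e=np.array(e);e=e[e[:,2]>66][:,:2];A=np.c_[2*e,np.ones(len(e))];sol=np.linalg.lstsq(A,(e**2).sum(1),rcond=None)[0];print("rim centre off",sol[:2],np.sqrt(sol[2]+sol[0]**2+sol[1]**2),len(e))
u-=sol[0];v-=sol[1];a=np.degrees(np.arctan2(v,u))%360;rr=np.hypot(u,v)
for lo,hi in ((40,85),(165,200)):
    s=(abs(h)<2)&(rr>60)&(rr<68)&(a>lo)&(a<hi);x=np.sort(a[s]);g=np.diff(x);j=g.argmax();print("notch",x[j],x[j+1],(x[j]+x[j+1])/2)
bar=(im.max(2)<70)&(rr<40)&(h>53)&(h<70);print("bar",cv2.minAreaRect(np.stack([u[bar],v[bar]],1).astype(np.float32)),np.median(h[bar]))
H=h;kn=(im.max(2)<70)&(H>44)&(H<58)&(u<20)&(v<-60)&(rr<130)
ku=u[kn];kv=v[kn];print("knob",kn.sum(),cv2.minEnclosingCircle(np.stack([ku,kv],1).astype(np.float32)),np.percentile(H[kn],[5,50,95]))
E
```

```text
rim centre off [-2.30338635 -0.28672388] 70.09051377947813 84
notch 52.96374612631491 72.76721617968722 62.86548115300107
notch 172.29893035867633 192.1132810844541 182.20610572156522
bar ((-0.25743865966796875, 1.2201595306396484), (14.240931510925293, 60.413490295410156), 10.587329864501953) 61.81079676118236
knob 551 ((-15.554963111877441, -106.94699096679688), 7.469077110290527) [44.98114895 51.61246964 53.13049892]
```

```bash
cat >> h.py <<'E'
M1=M0-.0013*n-.0023*X-.0003*Y
M0=M1
def wpix(d,p,r,uvs):
    C=wristcloud(d,p,r)-M1
    return [(uv,(C[uv[1],uv[0]]@np.stack([X,Y,n],1)*1e3).round(1)) for uv in uvs]
E
python3 - <<'E'
from h import *
im=cv2.imread("pics/wrist1.png");cv2.imwrite("pics/wz.png",cv2.resize(im[320:460,200:430],None,fx=3.4,fy=3.4))
z=np.load("pics/w1pose.npz");d=np.load("pics/wrist1.npy")
for l in wpix(d,z["p"],R.from_quat(z["q"]),[(250,393),(250,408),(250,422),(307,345),(307,375),(307,390),(345,365),(370,350),(270,378),(290,372),(340,355),(350,375),(368,362)]):print(l)
E
```

```text
((250, 393), array([ -17.2, -100.6,   31.9]))
((250, 408), array([ -15.4, -100.3,   45.7]))
((250, 422), array([ -13.8, -104. ,   53.1]))
((307, 345), array([ 15.8, -81.9,  -4.3]))
((307, 375), array([ 17. , -86.9,  23. ]))
((307, 390), array([ 19.3, -98.9,  22.2]))
((345, 365), array([ 40.7, -78.1,  17.9]))
((370, 350), array([  88.2, -138.4, -104.4]))
((270, 378), array([ -6.1, -97.1,  18.4]))
((290, 372), array([  5.9, -87.8,  21.5]))
((340, 355), array([ 36.1, -71.9,  16.9]))
((350, 375), array([  95.5, -227.9, -187. ]))
((368, 362), array([ 54.8, -72.6,  18.5]))
```

View pics/wz.png

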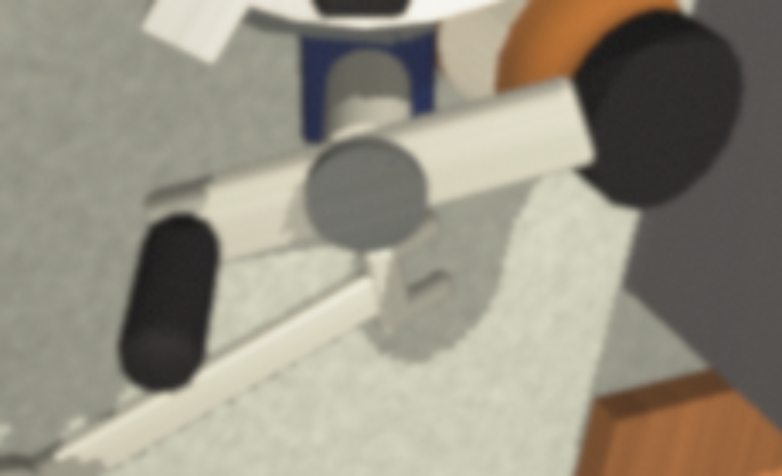

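```bash
python3 - <<'E'
from h import *
p,r,s=cur();p1,r1=pose(11,.028,(0,.0005));plan(p,r,p1,r1,4)
E
```

```text
[[[0.0,-1.0,22.0],[0.0,0.0,-0.0]],[[1.0,-0.0,23.0],[0.0,0.0,-0.0]],[[0.0,-1.0,22.0],[0.0,0.0,-0.0]],[[0.0,-0.0,23.0],[0.0,0.1,-0.0]]]
end [0.57237637 0.04649956 0.16238234] err mm [ 0.3 -0.3 -0.1] 0.05
```

>>> move_arm --motion '[[[0, -1, 22], [0, 0, 0]], [[1, 0, 23], [0, 0, 0]], [[0, -1, 22], [0, 0, 0]], [[0, 0, 23], [0, 0, 0]], [[0, 0, 0], [0, 0, 0]], [[0, 0, 0], [0, 0, 0]]]'

```text
clock: 2.7
tool_pos: [0.5724, 0.0468, 0.1626]
tcp_rot: [0.604, 0.754, 0.202, 0.162]
force: [0.1, -0.9, -0.1]
gripper_width: 0.999
```

>>> move_arm --motion '[[[0, 0, 0], [0, 0, 0]], [[0, 0, 0], [0, 0, 0]], [[0, 0, 0], [0, 0, 0]], [[0, 0, 0], [0, 0, 0]], [[0, 0, 0], [0, 0, 0]], [[0, 0, 0], [0, 0, 0]], [[0, 0, 0], [0, 0, 0]], [[0, 0, 0], [0, 0, 0]]]' --hand -1

```text
clock: 3.5
tool_pos: [0.5722, 0.0474, 0.1622]
tcp_rot: [0.603, 0.755, 0.202, 0.162]
force: [-6.7, -0.5, 3.7]
gripper_width: 0.176
```

```bash
python3 - <<'E'
from h import *
p,r,s=cur();p1,r1=pose(11,.028,(0,.0005));print((p-p1)*1e3,s["force"],s["ft_torque"],s["gripper_width"]*85,s["joint_pos"])
E
```

```text
[ 0.15918574  0.53946154 -0.25953572] [-6.66684294 -0.4616498   3.68767573] [-0.1598932   0.62426091  0.01644992] 14.938992425537869 [-0.21901417  0.26444033  1.85829788  0.40185503  0.57459177 -0.73100729]
```

>>> move_arm --motion '[[[0, 0, 0], [0, 0, -5]], [[0, 0, 0], [0, 0, -5]], [[0, 0, 0], [0, 0, -5]], [[0, 0, 0], [0, 0, -5]], [[0, 0, 0], [0, 0, -5]], [[0, 0, 0], [0, 0, -5]], [[0, 0, 0], [0, 0, -5]], [[0, 0, 0], [0, 0, -5]]]'

```text
clock: 4.3
tool_pos: [0.5722, 0.0472, 0.1621]
tcp_rot: [0.308, 0.916, 0.134, 0.221]
force: [-7.1, -3.6, 5.1]
gripper_width: 0.175
```

>>> move_arm --motion '[[[0, 0, 0], [0, 0, -5]], [[0, 0, 0], [0, 0, -5]], [[0, 0, 0], [0, 0, -1.5]], [[0, 0, 0], [0, 0, 0]], [[0, 0, 0], [0, 0, 0]]]'

```text
clock: 4.8
tool_pos: [0.5722, 0.0475, 0.1615]
tcp_rot: [0.216, 0.942, 0.112, 0.233]
force: [-0.4, -0.3, -3.8]
gripper_width: 0.177
```

```bash
python3 - <<'E'
from h import *
from rig import get_image
p,r,s=cur();p1,r1=pose(62.5,.028,(0,.0005));print((p-p1)*1e3,np.degrees((r.inv()*r1).as_rotvec()),s["force"],s["ft_torque"],s["gripper_width"]*85)
im,d=get_image("wrist");cv2.imwrite("pics/wrist2.png",im[:,:,::-1]);np.save("pics/wrist2.npy",d)
im,d=get_image("side");cv2.imwrite("pics/side2.png",im[190:320,180:310,::-1].repeat(4,0).repeat(4,1))
E
```

```text
[ 0.12202428  0.70375513 -0.9899309 ] [-0.00621681 -0.06243921 -0.02659547] [-0.40714439 -0.29972346 -3.75559438] [-0.17699469  0.71952837 -0.02366177] 15.078455477023635
```

View pics/wrist2.png

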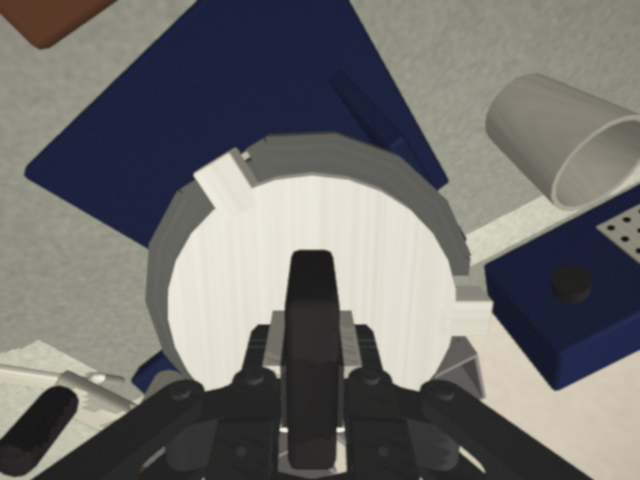

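View pics/side2.png

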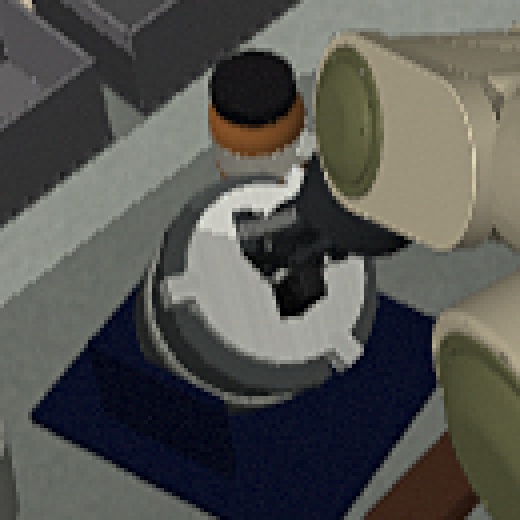

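The wrist view shows the key at (228,180) sitting over the notch, and the wrist now carries the lid's weight of about 3.8 N. I'll lower it along the axis.

>>> move_arm --motion '[[[0, 0, 2], [0, 0, 0]], [[0, 0, 2], [0, 0, 0]], [[0, 0, 2], [0, 0, 0]], [[0, 0, 1], [0, 0, 0]], [[0, 0, 0], [0, 0, 0]], [[0, 0, 0], [0, 0, 0]]]'

```text
clock: 5.5
tool_pos: [0.5757, 0.0482, 0.1555]
tcp_rot: [0.216, 0.942, 0.111, 0.233]
force: [-0.6, -2.0, -6.5]
gripper_width: 0.178
```

```bash
python3 - <<'E'
from h import *
from rig import get_image
p,r,s=cur();D=(p-M1)@np.stack([X,Y,n],1)*1e3;print(D,s["force"],s["ft_torque"],s["gripper_width"]*85)
E
```

```text
[-0.20196838  0.96687536 20.06192153] [-0.55341589 -1.98547775 -6.52038534] [-0.49112629  1.21382162 -0.12825254] 15.09782373530272
```

>>> move_arm --motion '[[[0, 0, 1], [0, 0, 0]], [[0, 0, 0.5], [0, 0, 0]], [[0, 0, 0], [0, 0, 0]], [[0, 0, 0], [0, 0, 0]]]'

```text
clock: 5.9
tool_pos: [0.5759, 0.0482, 0.1551]
tcp_rot: [0.215, 0.942, 0.111, 0.233]
force: [-18.4, -6.6, 7.2]
gripper_width: 0.177
```

>>> move_arm --motion '[[[0, 0, 0], [0, 0, 0]], [[0, 0, 0], [0, 0, 0]], [[0, 0, 0], [0, 0, 0]], [[0, 0, 0], [0, 0, 0]], [[0, 0, 0], [0, 0, 0]]]' --hand 0.4

```text
clock: 6.4
tool_pos: [0.5769, 0.0483, 0.1548]
tcp_rot: [0.216, 0.941, 0.112, 0.234]
force: [-0.0, 0.1, -0.6]
gripper_width: 0.698
```

```bash
python3 - <<'E'
from h import *
p,r,s=cur();p1,r1=pose(62.5,.140);plan(p,r,p1,r1,4); print(s["force"])
E
```

```text
[[[-0.0,-0.0,-30.0],[0.0,0.0,0.0]],[[-0.0,-1.0,-31.0],[0.0,0.0,0.0]],[[-0.0,0.0,-30.0],[0.0,0.0,0.0]],[[-0.0,-0.0,-30.0],[0.0,0.0,0.1]]]
end [0.51738273 0.03423349 0.25921255] err mm [-0.1  0.1 -0.2] 0.06
[-0.01957246  0.1256067  -0.5895015 ]
```

>>> move_arm --motion '[[[0, 0, -30], [0, 0, 0]], [[0, -1, -31], [0, 0, 0]], [[0, 0, -30], [0, 0, 0]], [[0, 0, -30], [0, 0, 0]], [[0, 0, 0], [0, 0, 0]], [[0, 0, 0], [0, 0, 0]]]'

```text
clock: 7.0
tool_pos: [0.5173, 0.0341, 0.2592]
tcp_rot: [0.216, 0.941, 0.111, 0.234]
force: [0.3, -0.0, 0.4]
gripper_width: 0.701
```

```bash
python3 - <<'E'
from h import *
from rig import get_image
p,r,s=cur();print(s["force"],s["clock"])
im,d=get_image("wrist");cv2.imwrite("pics/wrist3.png",im[:,:,::-1]);np.save("pics/wrist3.npy",d);np.savez("pics/w3pose.npz",p=p,q=r.as_quat())
im=im[:,:,::-1];C=wristcloud(d,p,r);Q=(C-M1)@np.stack([X,Y,n],1)*1e3;u,v,h=Q[...,0],Q[...,1],Q[...,2];rr=np.hypot(u,v);a=np.degrees(np.arctan2(v,u))%360
m=(im.min(2)>120)&(rr<55)&(h<30);cc,nn,i=planefit(C[m]);print("lid h med",np.median(h[m]),nn@n,"centre heights", np.percentile(h[m],[5,95]))
for b in range(0,360,45):
    s=m&(a>=b)&(a<b+45)&(rr>35);print(b,s.sum(),np.median(h[s]).round(2),end=" | ")
k=(rr>62)&(rr<71)&(abs(h-7)<4)&(im.min(2)>110);x=a[k];print("\nkeys",[(c,round(float(x[abs(x-c)<15].mean()),1),int((abs(x-c)<15).sum())) for c in (62,182,302)])
rim=(rr>60)&(rr<69)&(abs(h)<4);print("rim",np.median(h[rim]))
kn=(im.max(2)<70)&(h>42)&(h<58)&(u<20)&(v<-60)&(rr<130);print("knob",cv2.minEnclosingCircle(np.stack([u[kn],v[kn]],1).astype(np.float32)),kn.sum(),np.percentile(h[kn],[50,95]))
E
```

```text
[ 0.32175154 -0.04905448  0.37680023] 7.0
lid h med 8.053918856882566 0.9999990426810034 centre heights [6.93992604 9.16587473]
0 1397 8.08 | 45 1554 8.09 | 90 1741 8.03 | 135 1800 8.01 | 180 1689 8.01 | 225 1514 8.02 | 270 1368 8.09 | 315 660 8.12 | 
keys [(62, 62.5, 332), (182, 181.6, 390), (302, 303.3, 265)]
rim 0.05681602605880551
knob ((-16.16515350341797, -107.07546997070312), 7.305450916290283) 596 [51.70350871 53.21659418]
```

View pics/wrist3.png

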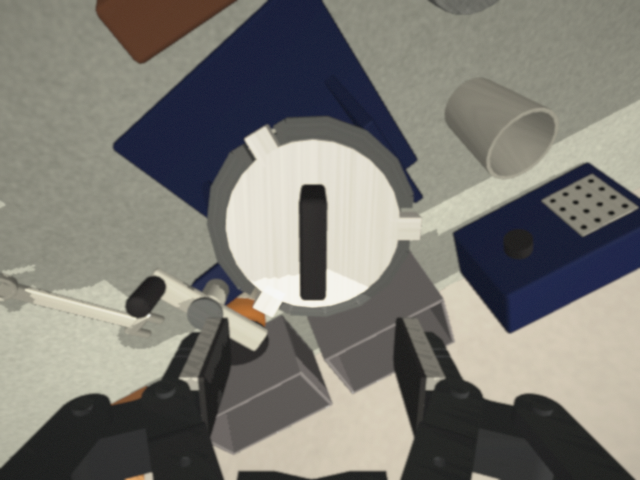

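The lid is home: its top is 8.05 mm above the mouth plane all round, and the keys are at 62.5, 181.6 and 303 deg. Next is the keeper. I'll cage the knob loosely between the fingers and carry it round the arc.

```bash
cat >> h.py <<'E'
PV=np.array([.0182,-.0905])
def kpose(phi,h=.026,rad=.038):
    f=np.radians(phi);return pose(phi-270,h,PV+rad*np.array([np.cos(f),np.sin(f)]))
E
python3 - <<'E'
from h import *
p,r,s=cur()
p1,r1=kpose(206,.10)
a=(p,r)
# staged to avoid slerp ambiguity
a=plan(p,r,p1,r1,16)
q=kpose(206,.026);plan(*a,*q,4)
E
```

```text
[[[-2.0,-6.0,2.0],[-0.0,-0.0,7.9]],[[-3.0,-6.0,3.0],[-0.0,-0.0,7.9]],[[-4.0,-6.0,2.0],[-0.0,-0.0,7.9]],[[-5.0,-5.0,3.0],[-0.0,-0.0,7.9]],[[-5.0,-4.0,2.0],[-0.0,-0.0,7.9]],[[-6.0,-3.0,3.0],[-0.0,-0.0,8.0]],[[-6.0,-3.0,2.0],[-0.0,-0.0,7.9]],[[-7.0,-2.0,3.0],[-0.0,0.0,7.9]]]
[[[-7.0,-1.0,2.0],[-0.0,0.0,7.9]],[[-6.0,0.0,2.0],[-0.0,0.0,7.9]],[[-7.0,1.0,3.0],[-0.0,0.0,7.9]],[[-6.0,2.0,2.0],[-0.0,0.0,7.9]],[[-7.0,3.0,3.0],[-0.0,0.0,7.9]],[[-5.0,4.0,2.0],[-0.0,0.0,7.9]],[[-6.0,4.0,3.0],[-0.0,0.0,7.9]],[[-4.0,5.0,2.0],[-0.0,0.0,8.0]]]
end [ 0.52882753 -0.06810089  0.20696611] err mm [ 0.  -0.1  0.2] 0.06
[[[-0.0,-0.0,19.0],[-0.0,0.0,-0.0]],[[-0.0,-0.0,18.0],[-0.0,0.0,-0.0]],[[-0.0,-0.0,19.0],[-0.0,0.0,-0.0]],[[-0.0,-0.0,18.0],[-0.0,0.0,-0.0]]]
end [ 0.56490119 -0.06001079  0.14286274] err mm [-0.  -0.   0.2] 0.06
```

>>> move_arm --motion '[[[-2, -6, 2], [0, 0, 7.9]], [[-3, -6, 3], [0, 0, 7.9]], [[-4, -6, 2], [0, 0, 7.9]], [[-5, -5, 3], [0, 0, 7.9]], [[-5, -4, 2], [0, 0, 7.9]], [[-6, -3, 3], [0, 0, 8]], [[-6, -3, 2], [0, 0, 7.9]], [[-7, -2, 3], [0, 0, 7.9]]]' --hand -0.34

```text
clock: 7.85
tool_pos: [0.5232, -0.0171, 0.2313]
tcp_rot: [0.68, 0.687, 0.217, 0.139]
force: [0.5, -0.5, -0.1]
gripper_width: 0.331
```

>>> move_arm --motion '[[[-7, -1, 2], [0, 0, 7.9]], [[-6, 0, 2], [0, 0, 7.9]], [[-7, 1, 3], [0, 0, 7.9]], [[-6, 2, 2], [0, 0, 7.9]], [[-7, 3, 3], [0, 0, 7.9]], [[-5, 4, 2], [0, 0, 7.9]], [[-6, 4, 3], [0, 0, 7.9]], [[-4, 5, 2], [0, 0, 8]]]'

```text
clock: 8.65
tool_pos: [0.5287, -0.0682, 0.2058]
tcp_rot: [0.939, 0.228, 0.258, 0.004]
force: [0.6, -0.5, 0.3]
gripper_width: 0.332
```

>>> move_arm --motion '[[[0, 0, 0], [0, 0, 0]], [[0, 0, 0], [0, 0, 0]]]'

```text
clock: 8.85
tool_pos: [0.5288, -0.068, 0.2068]
tcp_rot: [0.938, 0.232, 0.258, 0.005]
force: [-0.4, 0.3, 0.1]
gripper_width: 0.331
```

```bash
python3 - <<'E'
from h import *
from rig import get_image
p,r,s=cur();p1,r1=kpose(206,.10);print((p-p1)*1e3,np.degrees((r.inv()*r1).magnitude()),s["joint_pos"],s["gripper_width"],s["clock"])
im,d=get_image("wrist");cv2.imwrite("pics/wrist4.png",im[:,:,::-1])
im=im[:,:,::-1];C=wristcloud(d,p,r);Q=(C-M1)@np.stack([X,Y,n],1)*1e3;u,v,h=Q[...,0],Q[...,1],Q[...,2];rr=np.hypot(u,v)
kn=(im.max(2)<70)&(h>42)&(h<58)&(u<20)&(v<-60)&(rr<130);print("knob",cv2.minEnclosingCircle(np.stack([u[kn],v[kn]],1).astype(np.float32)),kn.sum(),np.percentile(h[kn],[50,95]))
E
```

```text
[0.01664413 0.05156973 0.06301429] 0.15826770130523518 [-0.5165572   0.13333101  1.88816499  0.49706059  0.78172123  0.27219212] 0.33149180538427064 8.85
knob ((-14.786445617675781, -108.01582336425781), 7.650465488433838) 866 [51.5806216  52.92726363]
```

View pics/wrist4.png

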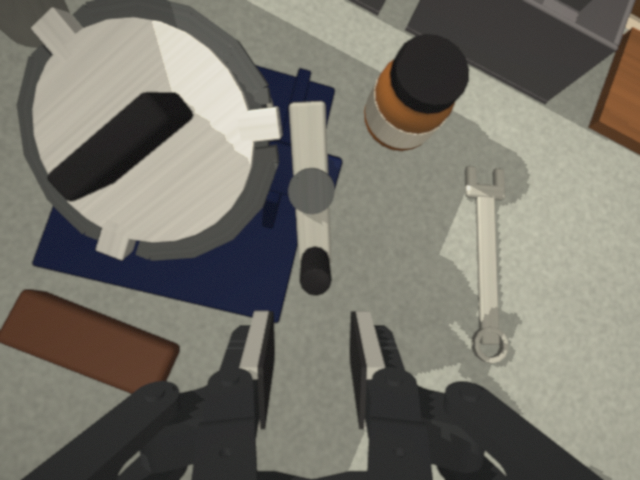

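>>> move_arm --motion '[[[0, 0, 19], [0, 0, 0]], [[0, 0, 18], [0, 0, 0]], [[0, 0, 19], [0, 0, 0]], [[0, 0, 18], [0, 0, 0]], [[0, 0, 0], [0, 0, 0]], [[0, 0, 0], [0, 0, 0]]]'

```text
clock: 9.5
tool_pos: [0.5649, -0.0599, 0.1438]
tcp_rot: [0.938, 0.231, 0.259, 0.005]
force: [-0.2, 0.0, 0.3]
gripper_width: 0.327
```

```bash
python3 - <<'E'
from h import *
p,r,s=cur();print(s["force"]);a=(p,r)
import contextlib,io
for ph in range(211,302,5):
    f=io.StringIO()
    with contextlib.redirect_stdout(f): a=plan(*a,*kpose(ph),1,dt=1)
    print(ph,f.getvalue().split("\n")[0])
E
```

```text
[-0.18525092  0.01327058  0.31940021]
211 [[[-0.5,3.2,1.0],[-0.0,-0.0,-4.9]]]
216 [[[0.2,3.3,-0.0],[-0.0,-0.0,-5.0]]]
221 [[[0.1,3.4,-0.0],[-0.0,-0.0,-5.0]]]
226 [[[0.2,3.3,-0.0],[-0.0,-0.0,-5.0]]]
231 [[[0.1,3.3,-0.0],[-0.0,-0.0,-5.0]]]
236 [[[0.2,3.3,-0.0],[-0.0,-0.0,-5.0]]]
241 [[[0.1,3.3,-0.0],[-0.0,-0.0,-5.0]]]
246 [[[0.2,3.3,-0.0],[-0.0,-0.0,-5.0]]]
251 [[[0.1,3.3,-0.0],[-0.0,-0.0,-5.0]]]
256 [[[0.2,3.3,-0.0],[-0.0,-0.0,-5.0]]]
261 [[[0.1,3.3,-0.0],[-0.0,-0.0,-5.0]]]
266 [[[0.1,3.4,-0.0],[-0.0,-0.0,-5.0]]]
271 [[[0.2,3.3,-0.0],[-0.0,-0.0,-5.0]]]
276 [[[0.1,3.3,-0.0],[-0.0,-0.0,-5.0]]]
281 [[[0.2,3.3,-0.0],[0.0,-0.0,-5.0]]]
286 [[[0.1,3.3,-0.0],[0.0,-0.0,-5.0]]]
291 [[[0.2,3.3,-0.0],[0.0,-0.0,-5.0]]]
296 [[[0.1,3.3,-0.0],[0.0,-0.0,-5.0]]]
301 [[[0.2,3.3,-0.0],[0.0,-0.0,-5.0]]]
```

>>> move_arm --motion '[[[0.1, 3.3, 0], [0, 0, -5]], [[0.2, 3.3, 0], [0, 0, -5]], [[0.1, 3.3, 0], [0, 0, -5]], [[0.2, 3.3, 0], [0, 0, -5]], [[0.1, 3.3, 0], [0, 0, -5]], [[0.2, 3.3, 0], [0, 0, -5]], [[0.1, 3.3, 0], [0, 0, -5]]]'

```text
clock: 10.2
tool_pos: [0.5793, -0.0764, 0.1508]
tcp_rot: [0.824, 0.504, 0.245, 0.084]
force: [-1.0, 1.1, -0.5]
gripper_width: 0.328
```

>>> move_arm --motion '[[[0.1, 3.3, 0], [0, 0, -5]], [[0.2, 3.3, 0], [0, 0, -5]], [[0.1, 3.3, 0], [0, 0, -5]], [[0.2, 3.3, 0], [0, 0, -5]], [[0.1, 3.3, 0], [0, 0, -5]], [[0.2, 3.3, 0], [0, 0, -5]], [[0.1, 3.3, 0], [0, 0, -5]]]'

```text
clock: 10.9
tool_pos: [0.5988, -0.0809, 0.1612]
tcp_rot: [0.634, 0.728, 0.209, 0.153]
force: [-2.4, 1.7, -0.7]
gripper_width: 0.333
```

```bash
python3 - <<'E'
from h import *
from rig import get_image
p,r,s=cur();p1,r1=kpose(276);print((p-p1)*1e3,np.degrees((r.inv()*r1).magnitude()),s["force"],s["joint_pos"])
im,d=get_image("wrist");cv2.imwrite("pics/wrist5.png",im[:,:,::-1])
E
```

```text
[-0.41472239  0.0382545   1.8043642 ] 0.2442604412498888 [-2.38389787  1.67872817 -0.65680015] [-0.46695677  0.34298471  1.75100714  0.51796135  0.69570287 -0.9476099 ]
```

View pics/wrist5.png

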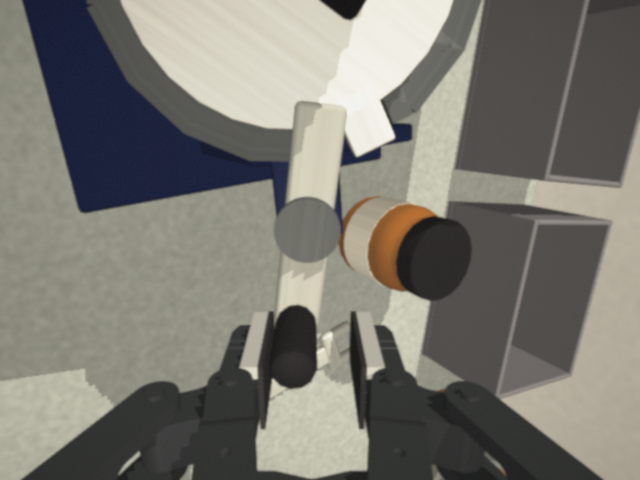

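The picture shows the left pad pushing the knob at (295,350) and the tongue already over the lid's edge at (318,130). I'll continue to the stop in small steps.

>>> move_arm --motion '[[[0.1, 3.3, 0], [0, 0, -5]], [[0.2, 3.3, 0], [0, 0, -5]], [[0, 0, 0], [0, 0, 0]]]'

```text
clock: 11.25
tool_pos: [0.6048, -0.0799, 0.1645]
tcp_rot: [0.57, 0.779, 0.195, 0.171]
force: [0.0, -0.1, -0.6]
gripper_width: 0.327
```

>>> move_arm --motion '[[[0.1, 1.6, 0], [0, 0, -2.5]], [[0, 0, 0], [0, 0, 0]]]'

```text
clock: 11.45
tool_pos: [0.6056, -0.0794, 0.1647]
tcp_rot: [0.554, 0.791, 0.191, 0.175]
force: [-4.0, -0.3, 0.3]
gripper_width: 0.33
```

>>> move_arm --motion '[[[0.1, 1, 0], [0, 0, -1.5]], [[0, 0, 0], [0, 0, 0]]]'

```text
clock: 11.65
tool_pos: [0.6057, -0.079, 0.1645]
tcp_rot: [0.544, 0.799, 0.188, 0.176]
force: [-10.5, -1.7, 2.1]
gripper_width: 0.332
```

Force is rising to 10 N with no further travel, so the keeper is at the stop. I'll back off and check.

>>> move_arm --motion '[[[0, -3, 0], [0, 0, 2]], [[0, -3, 0], [0, 0, 0]], [[0, 0, 0], [0, 0, 0]]]'

```text
clock: 11.95
tool_pos: [0.6019, -0.081, 0.162]
tcp_rot: [0.557, 0.789, 0.192, 0.174]
force: [-0.3, 0.0, -0.4]
gripper_width: 0.33
```

```bash
python3 - <<'E'
from h import *
from rig import get_image
p,r,s=cur();print(s["force"],s["clock"],(p-M1)@np.stack([X,Y,n],1)*1e3)
im,d=get_image("wrist");cv2.imwrite("pics/wrist6.png",im[:,:,::-1])
E
```

```text
[-0.3391333   0.04039964 -0.40423468] 11.95 [  25.72939831 -128.24212229   26.9715375 ]
```

View pics/wrist6.png

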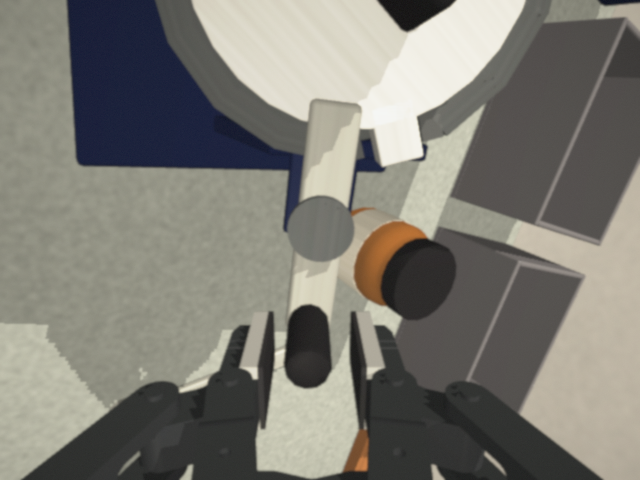

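The knob at (308,345) is now centred between the pads with clearance on both sides and zero force. I'll retreat along the axis and check from above.

>>> move_arm --motion '[[[0, 0, -25], [0, 0, 0]], [[0, 0, -30], [0, 0, 0]], [[0, 0, -30], [0, 0, 0]], [[0, 0, -25], [0, 0, 0]], [[0, 0, 0], [0, 0, 0]], [[0, 0, 0], [0, 0, 0]]]'

```text
clock: 12.6
tool_pos: [0.5484, -0.0929, 0.257]
tcp_rot: [0.557, 0.789, 0.192, 0.174]
force: [0.1, -0.2, -0.6]
gripper_width: 0.331
```

```bash
python3 - <<'E'
from h import *
from rig import get_image
p,r,s=cur();print(s["force"],s["clock"])
im,d=get_image("wrist");cv2.imwrite("pics/wrist7.png",im[:,:,::-1])
im=im[:,:,::-1];C=wristcloud(d,p,r);Q=(C-M1)@np.stack([X,Y,n],1)*1e3;u,v,h=Q[...,0],Q[...,1],Q[...,2];rr=np.hypot(u,v)
kn=(im.max(2)<70)&(h>42)&(h<58)&(v<-60)&(rr<150)&(rr>90);kc,_=cv2.minEnclosingCircle(np.stack([u[kn],v[kn]],1).astype(np.float32));print("knob",kc,kn.sum())
ke=(h>16)&(h<20.5)&(rr<125)&(rr>40)&(im.min(2)>90);q=np.stack([u[ke],v[ke]],1).astype(np.float32);print("keeper",cv2.minAreaRect(q),len(q),"min r",rr[ke].min())
vx,vy,x0,y0=cv2.fitLine(q,cv2.DIST_HUBER,0,.01,.01).ravel();print("dir",np.degrees(np.arctan2(vy,vx))%180,"line offset from axis",x0*vy-y0*vx)
m=(im.min(2)>120)&(rr<50)&(h<30);print("lid",np.median(h[m]))
im2,_=get_image("scene");cv2.imwrite("pics/scene7.png",im2[:,:,::-1]);im2,_=get_image("side");cv2.imwrite("pics/side7.png",im2[:,:,::-1])
E
```

```text
[ 0.12185208 -0.19970064 -0.58186045] 12.6
knob (24.679367065429688, -126.53453826904297) 618
keeper ((16.6114444732666, -84.79193115234375), (17.943273544311523, 76.9177017211914), 11.032611846923828) 2681 min r 47.95595170654537
dir 100.80385 line offset from axis -0.28512
lid 7.903497889130353
```

View pics/wrist7.png

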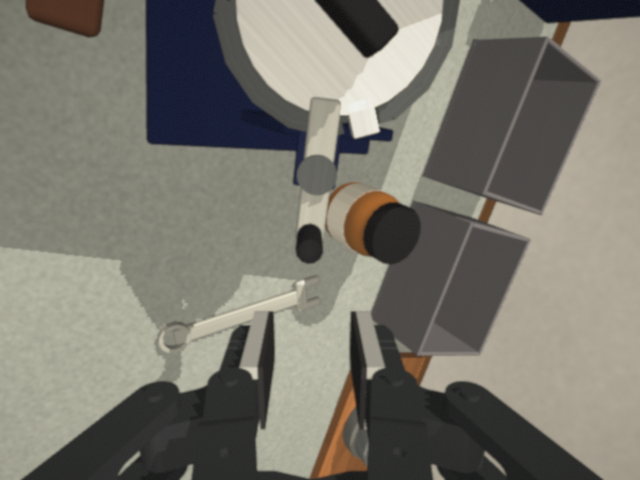

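View pics/scene7.png

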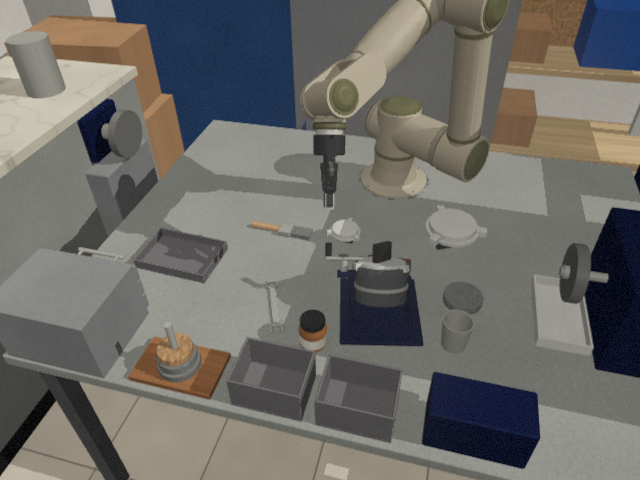

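The keeper points at the pot's axis (0.3 mm off), the lid is home, and the gripper is clear of everything. Handing in.

```bash
python3 -c "
from rig import workorder;print(workorder.job_done())"
```

```text
the job is handed in; nothing more can be done
None
```

The lid is fully home in the pot, the keeper is closed against its stop, and I handed the job in at about 12.7 s.

**Lid:** I gripped the bar, turned the lid about 51.5° counterclockwise on the rim until its keys were over the notches, and lowered it about 8 mm. The last check put its top 7.9 mm above the mouth plane (8 mm expected when home). With the lid down, the keys were at 62.5°, 181.6° and 303°, against notches I measured at 62.9° and 182.2°. I could not see the third notch.

**Keeper:** I carried the knob round between loosely spaced fingers until the force rose to about 10 N with no further travel. It started about 15° into its travel rather than at 0. The keeper now points to within 0.3 mm of the pot's axis.

**Clearance:** The gripper is clear and touching nothing. By eye, the other things on the bench look where they were; I did not measure them. The highest wrist force I saw was about 21 N, as the lid was pressed home.

**Disagreement between cameras:** The side and wrist cameras differed by about 2.3 mm on the pot's centre and 1.3 mm on its height. I used the wrist values, which matched the given rim radius. No check failed.

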